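Seat the hook casting in the drilling fixture

ROBOT

A 6-joint arm with a two-finger parallel gripper is mounted at the origin on the work surface. World frame = base frame: x ahead of the robot, y to its left, z up, the work surface at z = 0. Lengths are in m, angles in rad, forces in N, time in s.
With the tool pointing down it reaches from about 0.2 to 0.875 m from the base axis. Payload 3.4 kg.
Tool frame: the origin (TCP) lies between the finger pads; the fingertips stand 25 mm ahead of it and the grasp point (between the pads) lies 6 mm ahead of it (r.nose_length is the z of the fingertips in the tool frame, in m); z points along the fingers, y is the line along which they close (so a half turn about z gives the same grasp; the last joint's range is limited). The gripper opens to 94 mm and grips with 3 to 60 N. Pads are 16 mm wide; open, the fingers measure 119 mm over their backs; the gripper's body (75 mm by 177 mm) begins 78 mm behind the grasp point.
Start: joints at [1.014, 0.276, 1.505, -0, 1.361, -0.121], TCP at [0.243, 0.521, 0.23] pointing down, gripper open.
Joint ranges: [-2.89, 2.89], [-0.75, 2.08], [0.22, 2.7], [-1.18, 4.32], [0.11, 2.71], [-2.7, 2.7]. Speed limits (rad/s): [2.57, 2.57, 3.14, 3.14, 3.14, 3.14].

INTERFACE

Orientations are given as a unit quaternion [w, x, y, z].
In Python, from plant import r, gripper_to, inverse_kinematics, vision, models, telemetry gives the robot as it stands. Calls block until the motion is done:
- r.move_to(position, orientation): joint-space move of the TCP to a pose.
- r.move_l(position, rot=None, vel=0.15, guard=None): straight line of the TCP; rot=None keeps the orientation; vel is the mean speed in m/s. With guard (N) it stops when the force on the tool has changed by that much, and returns True; else False.
- r.movej(angles): joint-space move.
- gripper_to(opening, f_grip=None): finger opening in m; f_grip is the grip in N (None keeps the last); returns when the fingers have stopped.
- r.hold(seconds).
- inverse_kinematics(position, orientation): joint angles nearest the present ones, or None.
- vision.snapshot(name): name is "scene" or "top" or "wrist"; returns the picture (384x512x3 uint8, red, green, blue); there is no depth.
- vision.get_calibration(name): a dict with "fx", "fy", "cx", "cy" (pixels), "D" ([k1, k2, p1, p2, k3] as OpenCV has them; the pictures are not rectified), "position" and "orientation" of the camera in the world. Camera axes: x right, y down, z forward; pixel columns grow to the right and rows downward; lengths in m; the calibration is good to about 2 mm. A picture is of the moment at which its call begins: read the wrist's pose just before it. get_calibration takes no time and is no camera call; for the wrist camera it gives the pose at the moment of the call.
A pose or a line that the arm cannot do raises r.PlanningError and nothing moves.
- r.sign_off(): hands the job in; it is judged then, once.
Trained networks look in the newest picture that a camera, given by its name, has taken for a name from the list of things; names that differ only in an ending like _2 or _b are one class to them, and where a whole thing is asked for, a point or a joint stands for the part that bears it (a point fixed in the world has none). Each returns a list of dicts, best first, with "score" (0 to 1); they miss things now and then, are a little off and sometimes report something else, mostly with a low value. They report only what shows in the picture. A call takes as long as a camera call. They do not tell look-alikes from the thing itself.
- models.boxes_of(thing, camera): "at" ([x, y, z] in m, in world coordinates, good to about 4 mm: the middle of the surface that is visible of it).
- models.regions_of(thing, camera): "pixels" (384x512 bool, what is visible of it).
- models.mark_of(thing, camera): "at" ([x, y, z] in m, in world coordinates, good to about 4 mm: a listed point, or the origin of a listed thing).
Readings, each from a call of its own:
- telemetry.current_t(): time.
- telemetry.current_joints(): joint angles.
- telemetry.current_dq(): joint speeds.
- telemetry.current_joint_efforts(): joint torques, N m.
- telemetry.current_ee_pos(): TCP position.
- telemetry.current_tool_rot(): TCP orientation.
- telemetry.current_wrist_force(): force on the tool from outside, world axes, zero at the start.
- telemetry.current_torque(): the same for the moment, N m.
- telemetry.current_opening(): finger opening in m.
- telemetry.current_finger_force(): force on a finger pad.
Only numpy, scipy, OpenCV 4.12 (cv2) and the standard library are available. Lean on these libraries where they do the work, as an engineer would, in place of code of your own. Each camera call takes 0.05 s, during which the arm holds its last target. There are 200 camera calls.

TASK

Using your fingertips only, push the yellow hook casting across the drilling fixture until its flat machined back lies along the steel fence and its flange is fully home against the blue end stop, so that the latch-pin boss is right under the drill bush. Slide it without forcing it - do not pinch, lift or tip it - and leave the other things on the fixture and bench where they are. Finish with the hand clear of everything.

Things in the scene. Friction and masses are not known exactly. Their poses are not given: they have to be found in the camera images.
- fixture: Drilling fixture: dark steel plate, 260 mm (x) by 360 mm (y), its top 12 mm above the bench, bolted down. Origin: centre of the plate at bench level. Along its far side (+x) a bright steel fence bar, 340 mm long (y), 26 mm high above the plate; the fence face looks to -x and is the plane x = 95 mm of this frame, parallel to y.
- stop: Blue end stop bolted on the plate, axes parallel to the fixture's; its place along the fence varies. Block 55 (x) by 35 (y) by 34 mm high, origin under its centre, on the plate. The stop face looks to -y, at y = -17.5 mm, and ends 2 mm short of the fence. The highest part, a stud, ends 50 mm above the plate.
- bush (a point): Axis of the brass drill bush, at the underside of the steel bush plate that the stop carries: 30 mm to -y from the stop face, 11 mm to -x from the fence face. The bush plate is 30 mm wide (x), 10 mm thick, reaches 49.5 mm beyond the stop face, underside 34 mm above the plate: the casting slides under it with 10 mm to spare.
- casting: Yellow crane hook tip casting, J-shaped, loose, lying on the plate; 0.85 kg, 24 mm thick, origin on its underside. Flat machined back: plane x = 35 mm, y from -45 to 60 mm. Flat flange end: plane y = 60 mm, x from -17 to 35 mm. It starts clear of fence and stop, within 21 degrees of the fixture's heading, back towards the fence, flange towards the stop; seated, its axes match the fixture's.
- casting_bill (a point): Middle of the straight outer side of the casting's bill, half-way up: x = -46, y = -18, z = 12 mm of the casting's frame. That side is straight along y from -38 to -5 mm; the rounded tip ends near y = 22 mm. The casting's centre of mass is near x = 2, y = -14 mm.
- casting_bowl (a point): Outermost point of the casting's round bowl at its -y end, half-way up: x = -5, y = -79, z = 12 mm of the casting's frame. The bowl is a half ring of outer radius 41 mm about (x -5, y -38) mm.
- casting_boss (a point): Bright spot-faced latch-pin boss on top of the casting's back, at x = 24, y = 30, z = 24 mm of the casting's frame; exactly below the bush when the casting is seated against fence and stop.
- roll_pin_center (a point): Centre of a black steel roll pin, 12 mm diameter, 55 mm long, lying on the fixture plate's near left part. Leave alone.
- punch_center (a point): Middle of an aluminium pin punch, 15 mm diameter, 140 mm long, lying on the bench left of the fixture. Leave alone.
- ring_gauge: Steel ring gauge, 72 mm outside diameter, 18 mm high, on the bench right of the fixture. Origin under its centre. Leave alone.
- spring_pack: Red latch spring pack, 60 by 90 mm, 24 mm high, on the bench right of the fixture. Origin under its centre. Leave alone.
- hammer: Hammer lying on the bench at the left. Leave alone.
- oil: White oil bottle with a red cap, 60 mm diameter, 170 mm tall, standing on the bench at the left. Origin under its centre. Leave alone.
- shackle_center (a point): Bow of a galvanised shackle, about 85 mm across, 28 mm high, lying on the bench at the right. Leave alone.
Things that resemble listed ones, but are neither listed nor needed, are in the scene too. There is more than one size of the casting; the job needs the smallest.

How it is judged:
At the end, for the whole second after the job is handed in: The casting lies flat and still on the plate, its back along the fence within 2 degrees (0.035 rad), with its boss within 3.5 mm of the bush axis, which it reaches when it is against both fence and stop (horizontal distance between casting_boss and bush below 0.0035 m and angle between the x axis of casting and the x axis of fixture, either way round below 0.035 rad and height (world z) of casting below 0.015 m and angle between casting's own z axis and vertical below 0.05 rad and linear speed of casting below 0.01 m/s); the robot touches nothing.
It fails at once if the casting is lifted off the plate (its underside more than 8 mm up) or tipped by more than 9 degrees (height (world z) of casting above 0.02 m or angle between casting's own z axis and vertical above 0.16 rad).
It fails at once if the casting is pinched or forced: more than 50 N between it and the fingers (contact force between the fingers and casting above 50 N).
It fails at once if another thing on the fixture or bench is moved by more than 15 mm (distance of any of roll_pin_center, punch_center, ring_gauge, spring_pack, hammer, oil, shackle_center from where it was at the start of the episode above 0.015 m).
It also fails if it takes over 54 s, if anything falls off the work surface, if the arm or the gripper's body presses on something with over 40 N, if the wrist force passes 120 N, or if a joint passes its speed limit or range.

## Working session

There is one attempt and no reset: what is moved stays moved. The work goes in short steps, each a Python script; the robot and the scene stay as the last script left them, time stands still between calls to the robot, and variables do not carry over. Pictures are saved under pics/ and viewed, at most 10 in all, crops included, and the job is handed in when it is done.

```bash
mkdir -p pics; ls; cat > h.py <<'E'
import numpy as np, cv2
from plant import r, gripper_to, inverse_kinematics, vision, models, telemetry
from scipy.spatial.transform import Rotation as R
def snap(n,f=None):
    im=vision.snapshot(n)
    if f: cv2.imwrite('pics/'+f,im[...,::-1])
    return im
def camRT(c):
    q=c['orientation']; return R.from_quat([q[1],q[2],q[3],q[0]]).as_matrix(),np.array(c['position'])
def KD(c): return np.array([[c['fx'],0,c['cx']],[0,c['fy'],c['cy']],[0,0,1.]]),np.array(c['D'],float)
def topix(P,c):
    M,p=camRT(c);K,D=KD(c);Q=(np.atleast_2d(P)-p)@M
    return cv2.projectPoints(Q.astype(float),np.zeros(3),np.zeros(3),K,D)[0][:,0]
def toplane(uv,z,c):
    M,p=camRT(c);K,D=KD(c)
    n=cv2.undistortPoints(np.array(uv,float).reshape(-1,1,2),K,D)[:,0]
    d=np.c_[n,np.ones(len(n))]@M.T
    return p+d*((z-p[2])/d[:,2])[:,None]
def quat(yaw): # tool down, tool x at yaw
    q=(R.from_euler('z',yaw)*R.from_euler('x',np.pi)).as_quat(); return [q[3],q[0],q[1],q[2]]
E
python3 - <<'E'
from h import *
a=snap('scene','s.png');b=snap('top','t.png')
for t in ['fixture','stop','bush','casting','casting_bill','casting_bowl','casting_boss','roll_pin_center']:
    for c in ['top']:
        print(t,[(np.round(d['at'],3),round(d['score'],2),topix(d['at'],vision.get_calibration(c)).round()[0]) for d in models.mark_of(t,c)])
print(telemetry.current_tool_rot(),telemetry.current_t(),vision.get_calibration('top'),r.nose_length)
E
```

```text
pics
fixture [(array([ 0.583, -0.045,  0.001]), 0.78, array([276., 160.]))]
stop [(array([0.67 , 0.03 , 0.011]), 0.59, array([254., 136.]))]
bush [(array([ 0.555, -0.078,  0.014]), 0.61, array([285., 167.])), (array([ 0.676, -0.022,  0.044]), 0.56, array([269., 131.]))]
casting [(array([ 0.287, -0.263,  0.001]), 0.9, array([341., 244.])), (array([ 0.551, -0.076,  0.011]), 0.7, array([285., 168.])), (array([ 0.242,  0.298, -0.001]), 0.67, array([176., 260.]))]
casting_bill [(array([0.181, 0.318, 0.02 ]), 0.85, array([169., 278.])), (array([ 0.508, -0.087,  0.026]), 0.77, array([289., 180.])), (array([ 0.327, -0.213,  0.011]), 0.61, array([326., 233.]))]
casting_bowl [(array([0.176, 0.217, 0.012]), 0.86, array([199., 280.])), (array([ 0.237, -0.169,  0.017]), 0.79, array([315., 260.])), (array([ 0.538, -0.157,  0.023]), 0.67, array([309., 171.]))]
casting_boss [(array([0.289, 0.311, 0.035]), 0.98, array([170., 246.])), (array([ 0.588, -0.052,  0.037]), 0.96, array([278., 156.])), (array([ 0.286, -0.308,  0.028]), 0.83, array([356., 244.]))]
roll_pin_center [(array([0.521, 0.095, 0.023]), 0.43, array([235., 177.]))]
[1.09421130e-05 2.16171797e-01 9.76355342e-01 3.03991814e-06] 0.5 {'fx': 364.9436361788141, 'fy': 364.9436361788141, 'cx': 257.2970707327235, 'cy': 190.3809352355865, 'D': array([-0.11058722,  0.        ,  0.        ,  0.        ,  0.        ]), 'position': array([0.28214671, 0.0335173 , 1.24848976]), 'orientation': array([ 0.05121399, -0.7011798 ,  0.70876573, -0.05809599])} 0.025
```

```bash
python3 - <<'E'
import cv2
t=cv2.imread('pics/t.png');s=cv2.imread('pics/s.png')
cv2.imwrite('pics/t2.png',cv2.resize(t[90:300,140:390],None,fx=2.8,fy=2.8,interpolation=2))
E
```

```text
(no output)
```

View pics/t2.png

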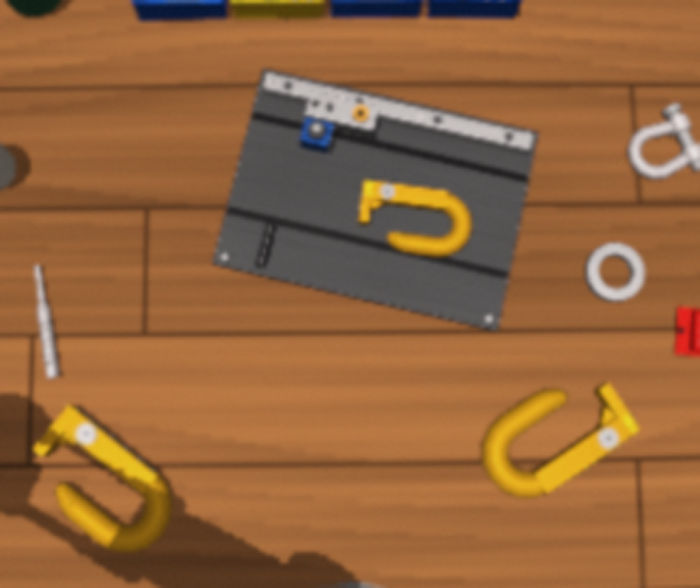

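View pics/s.png

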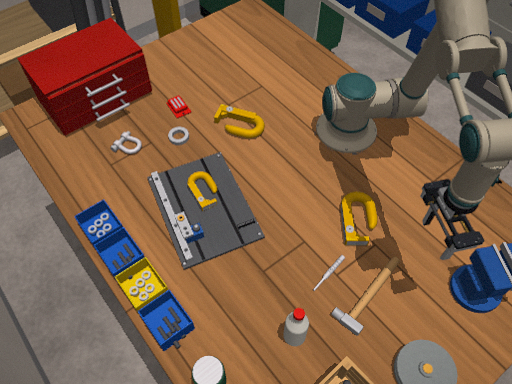

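The top view (crop) shows three yellow hooks: one on the plate at crop (415,215), a larger one at lower left (105,480) and a larger one at lower right (560,440). The one on the plate is the smallest and matches the description. The stop is at crop (317,130), the bush at (360,113) and the roll pin at (265,245). In the scene view the bottle stands at (297,325), off the path. Next I go above the casting for a close look.

```bash
python3 - <<'E'
from h import *
c=vision.get_calibration('top')
uv=lambda a:[(140+x/2.8,90+y/2.8) for x,y in a]
n=toplane(uv([(217,264),(497,328)]),0.012,c); f=toplane(uv([(262,70),(538,132)]),0.038,c)
print(n,f)
for a,b in (n,f):
    d=a-b; print('yaw',np.degrees(np.arctan2(-d[0],d[1])),np.linalg.norm(d))
phi=np.arctan2(-(n[0]-n[1])[0],(n[0]-n[1])[1])
r.move_l([0.243,0.521,0.32],vel=0.2)
gripper_to(0.0,10)
best=None
for k in (0,np.pi):
    q=inverse_kinematics([0.5,-0.06,0.36],quat(phi+k))
    print(k,q)
    if q is not None and (best is None or abs(q[5])<abs(best[1][5])): best=(k,q)
r.movej(best[1])
print(telemetry.current_t(),telemetry.current_opening())
cw=vision.get_calibration('wrist'); snap('wrist','w1.png'); print(cw, telemetry.current_ee_pos())
for t in ['fixture','stop','bush','casting','casting_bill','casting_bowl','casting_boss','roll_pin_center']:
    print(t,[(np.round(d['at'],4),round(d['score'],2),topix(d['at'],cw).round()[0]) for d in models.mark_of(t,'wrist')])
E
```

```text
[[ 0.4975591   0.15697523  0.012     ]
 [ 0.41485858 -0.18495302  0.012     ]] [[ 0.73766614  0.10026995  0.038     ]
 [ 0.65510392 -0.24102416  0.038     ]]
yaw -13.596734188382017 0.35178730615109244
yaw -13.599125962613286 0.3511384187259323
0 [-2.57680220e-01  1.19319696e-01  1.39536266e+00 -4.44089210e-16
  1.62691030e+00  1.55042389e+00]
3.141592653589793 [-0.25768022  0.1193197   1.39536266  0.          1.6269103  -1.59116877]
4.7917 0.0006062441656873136
{'fx': 321.42792248624346, 'fy': 321.42792248624346, 'cx': 255.43547698165384, 'cy': 191.22672996755145, 'D': array([-0.01145908,  0.        ,  0.        ,  0.        ,  0.        ]), 'position': array([ 0.57150255, -0.07714721,  0.51411064]), 'orientation': array([-0.08000669, -0.61392392,  0.77873587,  0.10132515])} [ 0.50007025 -0.05932352  0.35995614]
fixture [(array([ 0.5871, -0.0425, -0.0026]), 0.84, array([231., 101.]))]
stop [(array([0.6721, 0.0309, 0.0119]), 0.98, array([167.,  55.]))]
bush [(array([ 0.6765, -0.0216,  0.0486]), 0.75, array([196.,  37.]))]
casting [(array([ 0.242 ,  0.2971, -0.0034]), 0.98, array([104., 330.])), (array([ 0.2891, -0.2625,  0.0036]), 0.92, array([398., 245.])), (array([ 0.5602, -0.073 ,  0.0135]), 0.6, array([254., 114.])), (array([ 0.6738, -0.0189,  0.0469]), 0.3, array([195.,  40.]))]
casting_bill [(array([ 0.5077, -0.0909,  0.0264]), 0.75, array([274., 146.])), (array([0.1846, 0.3177, 0.016 ]), 0.58, array([ 99., 364.]))]
casting_bowl [(array([0.1758, 0.2215, 0.0161]), 0.84, array([149., 358.])), (array([ 0.2359, -0.1687,  0.0145]), 0.77, array([351., 287.])), (array([ 0.5386, -0.1575,  0.0251]), 0.7, array([313., 115.]))]
casting_boss [(array([ 0.5834, -0.0526,  0.0354]), 0.76, array([237., 102.])), (array([ 0.279 , -0.3146,  0.0294]), 0.67, array([437., 250.]))]
roll_pin_center [(array([0.5172, 0.097 , 0.0176]), 0.6, array([156., 168.]))]
```

View pics/w1.png

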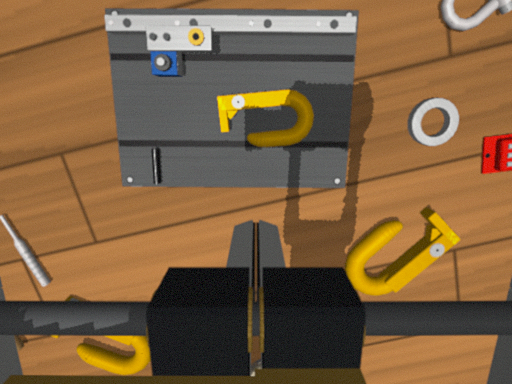

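Wrist view: the casting is at (265,117), with its boss at (237,102). The stop is at (166,62), the bush at (196,37) and the roll pin at (156,167). The fence is level in the picture, so the fixture yaw of −13.6° is right. The net's stop and bush positions agree with the fixture geometry to about 2 mm. Now I fit the casting pose from the points.

```bash
cat >> h.py <<'E'
PHI=np.radians(-13.6); F0=np.array([0.584,-0.0445])
def f2w(p): c,s=np.cos(PHI),np.sin(PHI); return F0+np.array([[c,-s],[s,c]])@np.array(p)/1000
def w2f(p): c,s=np.cos(PHI),np.sin(PHI); return np.array([[c,s],[-s,c]])@(np.array(p)[:2]-F0)*1000
MODEL=dict(casting_boss=(24,30),casting_bill=(-46,-18),casting_bowl=(-5,-79),casting=(0,0))
def fit(obs): # list of (name, fixture xy mm) -> x,y,yaw deg
    A=np.array([MODEL[n] for n,_ in obs],float);B=np.array([p for _,p in obs])
    a=A-A.mean(0);b=B-B.mean(0)
    th=np.arctan2((a[:,0]*b[:,1]-a[:,1]*b[:,0]).sum(),(a*b).sum())
    M=np.array([[np.cos(th),-np.sin(th)],[np.sin(th),np.cos(th)]])
    t=B.mean(0)-M@A.mean(0); return t,np.degrees(th),(A@M.T+t-B).round(1)
def see(cams=('wrist','top'),near=None):
    o=[];
    for c in cams:
        snap(c)
        for n in MODEL:
            for d in models.mark_of(n,c):
                p=w2f(d['at'])
                if abs(p[0])<115 and abs(p[1])<165 and d['score']>.4 and abs(d['at'][2]-.02)<.02 and not(d['at'][2]>.039): o.append((n,p)); break
    return o
E
python3 - <<'E'
from h import *
o=see(); print([(n,p.round(1)) for n,p in o]); print(fit(o))
for c in ('wrist','top'):
    for t in ('stop','bush'): print(t,[w2f(d['at']).round(1) for d in models.mark_of(t,c)])
E
```

```text
[('casting_bill', array([-64. , -63.9])), ('casting_bowl', array([ -15.6, -118. ])), ('casting', array([-20.7, -36.7])), ('casting_boss', array([ 4.6, -7. ])), ('casting_bowl', array([ -19.1, -124.1])), ('casting', array([-20.4, -40.4]))]
(array([-19.35131727, -40.30608553]), np.float64(5.078249736534343), array([[ 0.4,  1.6],
       [-1.7, -1.5],
       [ 1.3, -3.6],
       [-2.7, -1.3],
       [ 1.7,  4.6],
       [ 1. ,  0.1]]))
stop [array([69. , 91.5]), array([-245.1,  367.3])]
bush [array([83.1, 42.8])]
stop [array([66.9, 92.7])]
bush [array([84.4, 41.5]), array([ -19.8, -119.5])]
```

```bash
cat >> h.py <<'E'
ZP=0.043
def go(p,z,vel=0.15,guard=None):
    return r.move_l([*f2w(p),z],rot=quat(PHI),vel=vel,guard=guard)
def st(tag=''):
    print(tag,'t',round(telemetry.current_t(),1),'tcp_f',w2f(telemetry.current_ee_pos()).round(1),'F',np.round(telemetry.current_wrist_force(),1))
E
python3 - <<'E'
from h import *
y=-62
go((-95,y),0.15,0.25); go((-95,y),ZP,0.12); st('down')
print(go((-78,y),ZP,0.05,8)); st('near')
print(go((-12,y),ZP,0.04,15)); st('push')
if abs(w2f(telemetry.current_ee_pos())[0]+12)<3:
    print(go((14,y),ZP,0.02,10)); st('seat')
E
```

```text
down t 8.0 tcp_f [-94.3 -62. ] F [-0.7  0.  -0.8]
False
near t 8.5 tcp_f [-77.7 -62. ] F [-0.7 -0.  -0.1]
False
push t 10.3 tcp_f [-15.2 -61.8] F [-5.4  1.8  2.6]
```

```bash
python3 - <<'E'
from h import *
y=-62
print(go((14,y),ZP,0.02,10)); st('seat')
x=w2f(telemetry.current_ee_pos())[0]
go((x-15,y),ZP,0.06); st()
snap('wrist','w2.png')
o=see(); print(fit(o),[n for n,_ in o]); st()
E
```

```text
True
seat t 11.3 tcp_f [  3.4 -62.1] F [ 0.4  0.3 -0.5]
 t 11.7 tcp_f [-11.7 -62. ] F [ 0.1  0.3 -0.3]
(array([ 57.87303307, -44.06364968]), np.float64(-1.8444119890097552), array([[ 0.1, -0.2],
       [-0.3,  0.1],
       [ 0.2,  0.1]])) ['casting_boss', 'casting_bill', 'casting_bowl']
 t 12.3 tcp_f [-11.5 -62. ] F [-0.5 -0.7  0.2]
```

View pics/w2.png

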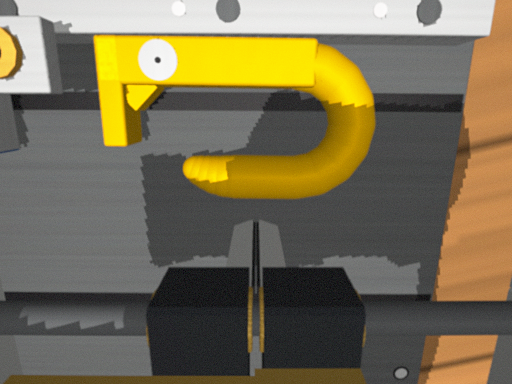

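The casting is at the fence: the back edge is parallel to it, boss at (157,60), flange end at (97,90). The bush plate edge is at (55,60). Now I push the bowl along +y.

```bash
python3 - <<'E'
from h import *
x=37
go((-14,-150),ZP,0.15); go((x,-150),ZP,0.12); st()
print(go((x,-138),ZP,0.04,8)); st('near')
if not go((x,-90),ZP,0.035,15):
    st('push'); print(go((x,-66),ZP,0.02,10))
st('stop')
p=w2f(telemetry.current_ee_pos()); go((x,p[1]-20),ZP,0.08)
o=see(); print(fit(o),[n for n,_ in o]); st()
E
```

```text
t 13.6 tcp_f [  36.1 -149.2] F [-1.2  0.1 -0.5]
False
near t 14.0 tcp_f [  36.8 -137.7] F [ 0.  -0.6  0.3]
push t 15.5 tcp_f [ 36.9 -89.9] F [-2.1 -3.3 -0.6]
True
stop t 16.4 tcp_f [ 37.  -74.4] F [-0.7 -2.4  1.7]
(array([58.57987013, 15.38015712]), np.float64(-1.6444134725464916), array([[ 0.7,  0.9],
       [ 0.2, -0.2],
       [-2.1, -4.1],
       [-1.8,  0.1],
       [-1.2,  3.9],
       [ 2.3,  3. ],
       [ 1.9, -3.6]])) ['casting_bill', 'casting_bowl', 'casting', 'casting_boss', 'casting_bill', 'casting_bowl', 'casting']
 t 17.3 tcp_f [ 37.  -94.2] F [-0.7 -0.1  0.2]
```

```bash
python3 - <<'E'
from h import *
go((-16,-94),ZP,0.15); go((-16,-3),ZP,0.15)
go((-4,-3),ZP,0.05,8)
print(go((20,-3),ZP,0.012,15)); st('fence')
go((-16,-3),ZP,0.08); go((-16,-96),ZP,0.15); go((37,-96),ZP,0.12); go((37,-84),ZP,0.05,8)
print(go((37,-60),ZP,0.012,15)); st('stop')
go((37,-98),ZP,0.08); go((-16,-98),ZP,0.15); go((-16,-3),ZP,0.15);go((-4,-3),ZP,0.05,8)
print(go((20,-3),ZP,0.012,15)); st('fence')
go((-30,-3),ZP,0.08); 
snap('wrist','w3.png')
o=see(('wrist','wrist')); print(fit(o),[n for n,_ in o]); st()
E
```

```text
True
fence t 20.2 tcp_f [ 3.6 -3.1] F [ 0.1  0.6 -0.3]
True
stop t 23.5 tcp_f [ 37.1 -74.3] F [ 0.1 -2.6  0.9]
True
fence t 26.9 tcp_f [ 3.7 -3. ] F [-0.1  0.  -0. ]
(array([57.5008903 , 13.86687404]), np.float64(0.29884192268753096), array([[ 1.9, -0.8],
       [-0.9,  1.3],
       [-0.9, -0.6],
       [ 0. ,  0. ]])) ['casting_bill', 'casting_bowl', 'casting_bill', 'casting_bowl']
 t 28.0 tcp_f [-29.9  -3. ] F [ 0.  -0.2 -0.3]
```

View pics/w3.png

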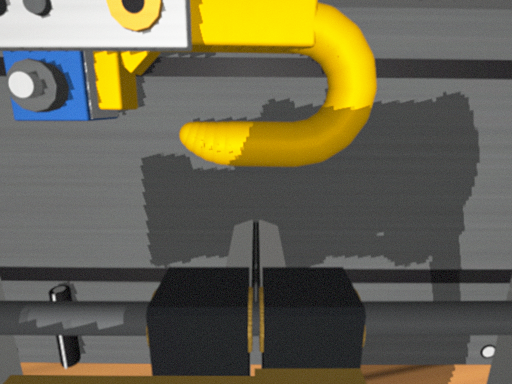

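```bash
python3 - <<'E'
from h import *
go((-30,-3),0.12,0.12); go((-30,75),0.2,0.15)
im=snap('wrist'); cw=vision.get_calibration('wrist')
print([ (d['at'].round(3) if hasattr(d['at'],'round') else d['at'],w2f(d['at'])) for d in models.mark_of('stop','wrist')], topix([[*f2w((67,75)),.046]],cw)); st()
cv2.imwrite('pics/w4.png',cv2.resize(im[0:220,150:400,::-1],None,fx=2.7,fy=2.7,interpolation=2))
E
```

```text
[([0.6699, 0.0284, 0.0091], array([66.3495899 , 91.05466446]))] [[253.74807388  78.36121021]]
 t 29.8 tcp_f [-30.6  74.3] F [-0.2 -0.2 -0.1]
```

View pics/w4.png

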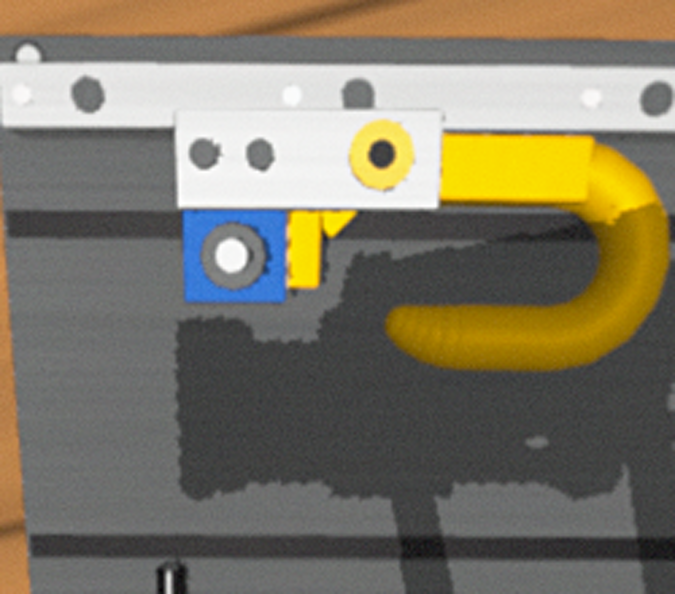

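The flange (288–320, 250) is against the blue stop and the boss is hidden under the bush. There may be a thin strip between the fence edge (row 128) and the casting's back (row 135), so I look from directly above it.

```bash
python3 - <<'E'
from h import *
go((20,-25),0.2,0.15); go((20,-25),0.12,0.12)
cw=vision.get_calibration('wrist'); im=snap('wrist'); st()
uv=topix([[*f2w((95,y)),.038] for y in (-40,-20,0)],cw); print(uv.round(1))
u,v=uv[1].astype(int)
for row in range(max(v-14,0),v+14): print(row,im[row,u],w2f(toplane([(u,row)],.038,cw)[0]).round(1),end=' | ')
cv2.imwrite('pics/w5.png',cv2.resize(im[max(v-60,0):v+80,u-120:u+120,::-1],None,fx=3,fy=3,interpolation=2))
E
```

```text
t 31.5 tcp_f [ 20.7 -24.8] F [-1.1 -1.2 -0.8]
[[275.9 105.1]
 [247.9 105.1]
 [219.8 105. ]]
91 [221 220 219] [104.6 -19.4] | 92 [223 223 223] [103.9 -19.4] | 93 [221 221 220] [103.2 -19.4] | 94 [219 218 216] [102.6 -19.4] | 95 [219 220 218] [101.9 -19.4] | 96 [222 221 221] [101.2 -19.4] | 97 [222 221 219] [100.5 -19.4] | 98 [224 223 221] [ 99.8 -19.4] | 99 [222 221 221] [ 99.2 -19.4] | 100 [225 224 223] [ 98.5 -19.4] | 101 [225 224 222] [ 97.8 -19.4] | 102 [222 222 219] [ 97.1 -19.4] | 103 [226 226 225] [ 96.4 -19.4] | 104 [222 222 221] [ 95.7 -19.4] | 105 [213 215 216] [ 95.  -19.4] | 106 [169 171 176] [ 94.4 -19.4] | 107 [132 121 114] [ 93.7 -19.4] | 108 [180 136  39] [ 93.  -19.4] | 109 [238 182   0] [ 92.3 -19.4] | 110 [249 212   0] [ 91.6 -19.4] | 111 [250 224   0] [ 90.9 -19.4] | 112 [249 223   0] [ 90.2 -19.4] | 113 [249 223   0] [ 89.5 -19.4] | 114 [248 222   0] [ 88.8 -19.4] | 115 [248 224   0] [ 88.1 -19.3] | 116 [248 220   0] [ 87.4 -19.3] | 117 [249 222   0] [ 86.7 -19.3] | 118 [248 221   0] [ 86.  -19.3] |
```

View pics/w5.png

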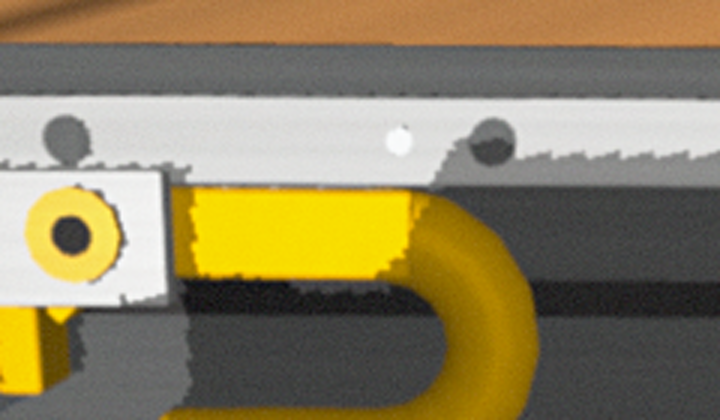

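From directly above, the back touches the fence to within about 1 mm and is parallel to it, and the boss is under the bush. Both pushes ended at the same place each time against about 15 N, so it is seated. Now I retract and hand in.

```bash
python3 - <<'E'
from h import *
go((-40,-25),0.3,0.15); r.hold(0.3); st(); print(r.sign_off())
E
```

```text
t 33.2 tcp_f [-40. -25.] F [ 0.3  0.  -0.8]
the job is handed in; nothing more can be done
None
```

The smallest yellow hook casting was pushed home against the fence and the blue end stop with its boss under the drill bush. The hand is clear and the job was handed in at about 33 s, though the sign-off returned no pass/fail result.

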